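# Free the combination padlock from the edging reel stand

### The job

Lift the reel of edge banding up off its spindle and lay it flat on the cork mat and let go of it. Then turn the padlock's black dial until its white line clicks in at the red mark, pull the shackle all the way open with the padlock still in its channel, and take the open padlock sideways off the spindle. Finish while still holding the open padlock, level and still, with its underside at least 20 cm above the bench; leave the other things on the bench alone.

Things in the scene. Friction and masses are not known exactly. Their poses are not given: they have to be found in the camera images.
- stand: Fixed grey plate 140 (x) x 120 (y) x 8 mm; origin centre of underside; place and yaw vary. Spindle at x=-16, y=0: neck 9 mm dia up to z=51, flange 32 mm dia (z 51-55), reel seat 16 mm dia to z=79, tapering to its top at 84. Two walls along y (56 mm long, 7 mm high, inner faces at x=-6.5 and +56.5) form a channel, open at both ends, in which the padlock lies.
- spindle (a point): top of the stand's spindle, on its axis, 84 mm above the bench; axes as the stand's
- reel: Wound roll of wood-coloured edge banding, 64 mm diameter, 26 mm high, hole 20 mm, about 0.15 kg. Origin: centre of its underside; z its axis. Starts on the spindle, lying on the flange, underside 55 mm above the bench, over the shackle, 4 mm higher than the dial's face.
- mat: square cork mat, 150 x 150 x 4 mm, fixed on the bench at a varying place. Origin: centre of its underside.
- lock: Loose brass padlock on its back in the channel; 60 (x) x 50 (y) x 24 mm, 0.5 kg. Origin: centre of underside (starts at height 8). -x points to the shackle; front face x=-30. Red mark between dial and shackle. The spindle's neck, 11 mm ahead of the front face, is inside the shut shackle; the flange bars lifting over 20 mm. Once open: raise 12 mm, shift 50-60 mm along its -y, then lift.
- dial_face (a point): Centre of the dial's top face, on its axis (x = +5, y = 0 in the padlock's frame, 43 mm above its underside). Black round dial, 38 mm diameter, 18 mm high, 1 mm above the body's top face. A white line runs from its centre to its rim, along -x of this point.
- dial (a joint): Dial angle, rad, grows anticlockwise from above, no stop within a turn. At 0 the white line points at the red mark (to the shackle) and the shackle is free; beyond about 0.15 rad either way it is blocked. Clicks softly every 30 degrees (0.04 N m). Starts 0.7 to 2.1 rad anticlockwise of the mark.
- shackle_grip (a point): Middle between the shackle's two legs, at the height of their axis (13 mm above the padlock's underside); moves with the shackle; shut, it lies 17 mm ahead of the body's front face. Steel U of 8 mm bar, 42 mm wide over its legs (y), bow's outside 32 mm farther along -x. Can be pinched from above across both legs; the flange lies above, between them.
- shackle (a joint): Shackle travel, m: 0 shut, 0.030 fully open (pulled along the padlock's -x). Stays where left; about 2 N to slide when the dial is at the mark. Fully open, its short leg (at y=+17 mm) leaves a gap of 23 mm to the front face, through which the neck passes.
- mallet: small hammer lying on the bench, a bystander; origin on its handle
- tin: round tin, 76 mm diameter, 85 mm high, a bystander; origin at the centre of its underside
- screwbox: cardboard box, 80 x 60 x 50 mm, a bystander; origin at the centre of its underside
Things that resemble listed ones, but are neither listed nor needed, are in the scene too. What is meant by the stand is not pink, and is the smaller of those in its own colour.

How it is judged:
By the outcome, as a careful person would: the job done as asked, in the order asked, and still so for the second after the job is handed in, while the arm keeps its last pose, push and grip.
It also fails if it takes over 72 s, if anything falls off the work surface, if the arm or the gripper's body presses on something with over 40 N, if the wrist force passes 120 N, or if a joint passes its speed limit or range.

### The arm

A 6-joint arm with a two-finger parallel gripper is mounted at the origin on the work surface. World frame = base frame: x ahead of the robot, y to its left, z up, the work surface at z = 0. Lengths are in m, angles in degrees, forces in N, time in s.
With the tool pointing down it reaches from about 0.275 to 0.775 m from the base axis. Payload 14.6 kg.
Tool frame: the origin (TCP) lies on the centre line of the jaws, within the pads' length; the fingertips stand r.finger_overhang ahead of it and the grasp point (between the pads) lies 8 mm behind it (r.finger_overhang is the distance from the TCP to the fingertips, in m); x points along the fingers, y is the direction in which the jaws open and shut, and the axes are right-handed (so a half turn about x gives the same grasp; the last joint's range is limited). The gripper opens to 85 mm and grips with 20 to 120 N. Pads are 22 mm wide; open, the fingers measure 114 mm over their backs; the gripper's body (76 mm by 85 mm) begins 54 mm behind the grasp point. The pads swing forward as they close: fully open they stand 13 mm farther back than shut.
Start: joints at [55.273, 15.075, -2.767, 72.158, 0, 81.102], TCP at [0.229, 0.473, 0.242] pointing down, gripper open.
Joint ranges: [-151.79, 151.79], [-50.71, 97.33], [-67.44, 78.34], [-121.81, 120.89], [-77.56, 73.72], [-180, 180]. Speed limits (degrees/s): [108.29, 108.29, 147.25, 159.86, 180, 180].

### API

Orientations are given as [roll, pitch, yaw] about the fixed x, y, z axes, in that order (R = Rz(yaw) Ry(pitch) Rx(roll)).
In Python, from rig import get_obs, vision, job, r gives the robot as it stands. The module is installed in compiled form; this text tells all that it offers.
- The arm moves only by the tool servo_tool, never from a script. Its argument "series" is a list of rows, each an object with "travel": the shift along the world's x, y, z in mm, a list of three; "twist": the turn, a rotation vector about the world's x, y, z in rad, a list of three; "claw": the opening, from 0 (shut) to 1 (fully open). In form: [{"travel": [x, y, z], "twist": [ax, ay, az], "claw": claw}, ...]. A call has 1 to 12 rows; each row shifts and turns the commanded pose from where the row before left it; what a row does not reach is not made up. A row lasts 1/8 s, in which the tool goes at most 62.5 mm and 10.7 degrees, less where a joint would pass 70% of its speed; a pose out of reach is approached as far as the arm can. A call with a gripper value outside its range is refused whole. The fingers move at their own pace and stop on an object; "force" is the grip in N (left out, the last holds). Time passes only in rows, so rows that do not move let the fingers close. It gives the time, the measured TCP pose, the force and the opening at its end, in the units of the state.
- get_obs(): the state, without advancing time (a new reading comes with each control period).
- vision.grab_frame(name): name is "scene" or "top" or "wrist"; returns the picture (480x640x3 uint8, red, green, blue); there is no depth.
- vision.get_calibration(name): a dict with "fx", "fy", "cx", "cy" (pixels), "world_to_cam" (4x4, takes a point from world to camera coordinates); the wrist camera has in their place "mount" (4x4, takes a point from camera to tool coordinates, whose origin is the TCP and whose axes are the tool frame's). Camera axes: x right, y down, z forward; pixel columns grow to the right and rows downward; lengths in m; the calibration is good to about 2 mm. A picture is of the moment at which its call begins: read the wrist's pose just before it. get_calibration takes no time and is no camera call.
- job.finish_job(): hands the job in, once; it reports no verdict.
The state is a dict: "time_s": time; "qpos": joint angles; "joint_velocities": joint speeds; "effort": joint torques, N m; "tcp_pos": TCP position; "eef_rot": TCP orientation; "wrist_force": force on the tool from outside, world axes, zero at the start; "ft_torque": the same for the moment, N m; "finger_gap": finger opening in m.
Only numpy, scipy, OpenCV 4.12 (cv2) and the standard library are available. Lean on these libraries where they do the work, as an engineer would, in place of code of your own. Each camera call takes 0.05 s, during which the arm holds its last target. There are 200 camera calls.

## Working session

There is one attempt and no reset: what is moved stays moved. The work goes in short steps, Python scripts to look and compute and a tool call to move; the robot and the scene stay as the last step left them, time stands still between calls to the robot, and variables do not carry over. Pictures are saved under pics/ and viewed, about 8 in all and at most 12, crops included, and the job is handed in when it is done.

Besides the shell and the picture viewer there is one more tool, called after "Emit:" by a JSON object that holds its "fn" and its "kwargs", one argument or row to a line. servo_tool: Moves the arm, as the interface text tells. Its arguments: {"type":"object","properties":{"series":{"type":"array"},"force":{"type":"number"}},"required":["series"]}

```bash
mkdir -p pics; cat > h.py <<'E'
import numpy as np, cv2
from rig import get_obs, vision, job, r
from scipy.spatial.transform import Rotation as R
def save(n,im): cv2.imwrite('pics/'+n+'.png',cv2.cvtColor(im,cv2.COLOR_RGB2BGR))
def ray(cam,uv,obs=None):
    c=vision.get_calibration(cam)
    d=np.array([(uv[0]-c['cx'])/c['fx'],(uv[1]-c['cy'])/c['fy'],1.])
    if cam=='wrist':
        T=np.array(c['mount']); W=np.eye(4); W[:3,:3]=R.from_euler('xyz',obs['eef_rot'],degrees=True).as_matrix(); W[:3,3]=obs['tcp_pos']; M=W@T
    else: M=np.linalg.inv(np.array(c['world_to_cam']))
    return M[:3,3],M[:3,:3]@d
def onz(cam,uv,z,obs=None):
    o,d=ray(cam,uv,obs); return o+d*(z-o[2])/d[2]
E
python3 - <<'E'
from h import *
o=get_obs(); print(o, r.finger_overhang)
for n in ('top','scene'):
    save(n+'0',vision.grab_frame(n)); print(vision.get_calibration(n))
print(vision.get_calibration('wrist'))
E
```

```text
{'time_s': 0.0, 'qpos': array([ 5.52729226e+01,  1.50974811e+01, -2.80487146e+00,  7.21578850e+01,
       -1.98213774e-04,  8.11036987e+01]), 'joint_velocities': array([ 0.05416416, -0.02327031, -0.03406586, -0.01367889,  0.06988459,
        0.00652836]), 'effort': array([-1.26250266e-03, -6.37619233e+01,  3.84565687e+01,  1.39375526e-02,
       -2.00382669e-04, -3.54401914e-05]), 'tcp_pos': array([0.22858539, 0.47232361, 0.24183023]), 'eef_rot': array([ -98.7077683 ,   89.93976212, -124.53854427]), 'wrist_force': array([0.37396166, 1.48543923, 0.70253236]), 'ft_torque': array([-0.02215968,  0.05625246,  0.02074238]), 'finger_gap': 0.08546760179629989} 0.011
{'fx': 506.78256077899994, 'fy': 506.78256077899994, 'cx': 317.1796582591112, 'cy': 235.64851058306348, 'world_to_cam': array([[-0.06063383, -0.99815889, -0.00153995,  0.01627262],
       [-0.97567685,  0.05959361, -0.21095803,  0.54647593],
       [ 0.2106614 , -0.0112887 , -0.97749391,  1.04571713],
       [ 0.        ,  0.        ,  0.        ,  1.        ]])}
{'fx': 591.7876122220699, 'fy': 591.7876122220699, 'cx': 314.2769831724868, 'cy': 237.4692919488894, 'world_to_cam': array([[ 0.78503437,  0.61935037, -0.01123196, -0.39138645],
       [ 0.35185592, -0.46075825, -0.81480013, -0.11194499],
       [-0.50982198,  0.63569407, -0.57963315,  1.57801331],
       [ 0.        ,  0.        ,  0.        ,  1.        ]])}
{'fx': 409.2108411023996, 'fy': 409.2108411023996, 'cx': 321.41431242999613, 'cy': 245.69898857821806, 'mount': array([[-2.77032519e-04, -2.87171439e-01,  9.57879162e-01,
        -1.31781433e-01],
       [ 9.99999865e-01,  3.42258172e-04,  3.91823174e-04,
        -1.60723991e-04],
       [-4.40362395e-04,  9.57879140e-01,  2.87171305e-01,
        -7.30090829e-02],
       [ 0.00000000e+00,  0.00000000e+00,  0.00000000e+00,
         1.00000000e+00]])}
```

View pics/top0.png

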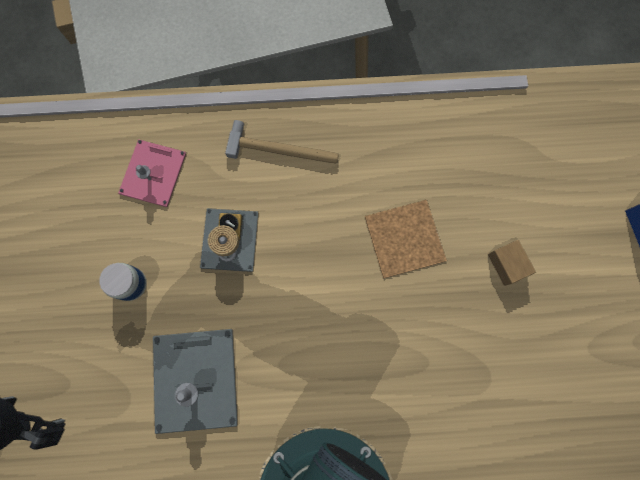

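View pics/scene0.png

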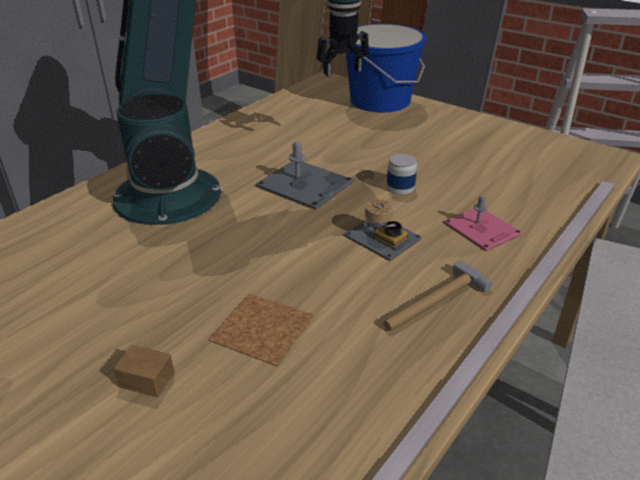

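The small grey stand with reel and padlock is near (230,240) in the top view, the reel's top at (222,240) and the mat's centre at (405,239). The large grey and pink stands are decoys. Next I measure.

```bash
python3 - <<'E'
from h import *
print('reel',onz('top',(222.5,239.5),.081))
c=[onz('top',p,.008) for p in((207,208),(259,212),(254,272),(201,268))]
print('stand',np.mean(c,0)); 
for a,b in((0,3),(1,2)): d=c[a]-c[b]; print(np.linalg.norm(d),np.degrees(np.arctan2(d[1],d[0])))
c=[onz('top',p,.004) for p in((365,214),(428,200),(446,264),(384,278))]
print('mat',np.mean(c,0)); d=c[0]-c[3];print(np.linalg.norm(d),np.degrees(np.arctan2(d[1],d[0])))
for n,p in(('tin',(120,280)),('mallethead',(235,139)),('box',(512,260))):print(n,onz('top',p,.05))
o=get_obs();print(R.from_euler('xyz',o['eef_rot'],degrees=True).as_matrix().round(3))
E
```

```text
reel [0.54548189 0.18506595 0.081     ]
stand [0.56013831 0.18052945 0.008     ]
0.1399229878836283 -6.381630543846914
0.13946727339003795 -6.7060213712697445
mat [ 0.53907295 -0.21909653  0.004     ]
0.1537366395536018 11.502125313968135
tin [0.47652363 0.41315897 0.05      ]
mallethead [0.78573526 0.15704403 0.05      ]
box [ 0.46845847 -0.43605351  0.05      ]
[[-0.001  0.436  0.9  ]
 [-0.001  0.9   -0.436]
 [-1.    -0.001 -0.   ]]
```

Emit:
{"fn": "servo_tool", "kwargs": {
  "series": [
    {"travel":[26,-24,-5],"twist":[0,0,0.028],"claw":1},
    {"travel":[26,-24,-5],"twist":[0,0,0.028],"claw":1},
    {"travel":[26,-24,-5],"twist":[0,0,0.028],"claw":1},
    {"travel":[26,-24,-5],"twist":[0,0,0.028],"claw":1},
    {"travel":[26,-24,-5],"twist":[0,0,0.028],"claw":1},
    {"travel":[26,-24,-5],"twist":[0,0,0.028],"claw":1},
    {"travel":[26,-24,-5],"twist":[0,0,0.028],"claw":1},
    {"travel":[26,-24,-5],"twist":[0,0,0.028],"claw":1},
    {"travel":[26,-24,-5],"twist":[0,0,0.028],"claw":1},
    {"travel":[26,-24,-5],"twist":[0,0,0.028],"claw":1},
    {"travel":[26,-24,-5],"twist":[0,0,0.028],"claw":1},
    {"travel":[29,-24,-5],"twist":[0,0,0.028],"claw":1}
  ]
}}

```text
time_s: 1.6
tcp_pos: [0.5443, 0.1837, 0.1819]
eef_rot: [-169.3, 90.0, -175.8]
wrist_force: [-0.6, 0.3, -0.1]
finger_gap: 0.0854
```

Emit:
{"fn": "servo_tool", "kwargs": {
  "series": [
    {"travel":[0,0,0],"twist":[0,0,0],"claw":1},
    {"travel":[0,0,0],"twist":[0,0,0],"claw":1}
  ]
}}

```text
time_s: 1.85
tcp_pos: [0.5433, 0.1847, 0.1821]
eef_rot: [-173.9, 90.0, 179.5]
wrist_force: [-0.5, -0.7, -0.7]
finger_gap: 0.0852
```

```bash
python3 - <<'E'
from h import *
o=get_obs(); print(o['time_s'],o['tcp_pos'],o['wrist_force'],R.from_euler('xyz',o['eef_rot'],degrees=True).as_matrix().round(3))
save('w1',vision.grab_frame('wrist'))
E
```

```text
1.85 [0.54330409 0.18468565 0.18206122] [-0.4877073  -0.66679769 -0.65030978] [[-0.001  0.115  0.993]
 [ 0.     0.993 -0.115]
 [-1.    -0.    -0.001]]
```

View pics/w1.png

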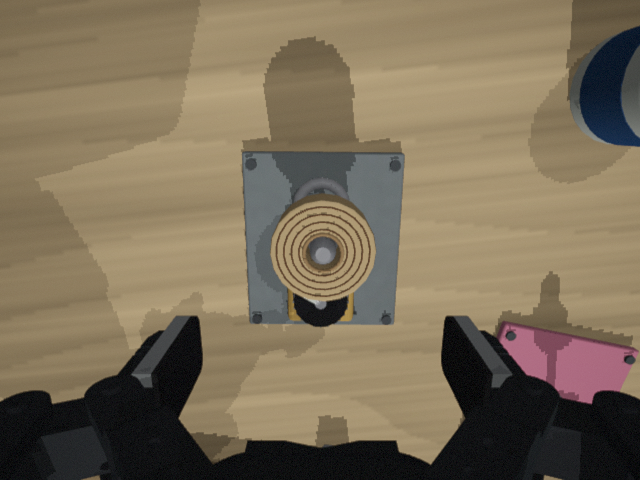

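The reel's top is centred at (323,249), the spindle's tip at (323,254), and the dial peeks out at (321,305). The plate corners are about (243,153), (404,154), (394,323), (250,323).

```bash
python3 - <<'E'
from h import *
o=get_obs()
print('reel',onz('wrist',(323.5,249.5),.081,o),'spin',onz('wrist',(323,254),.084,o))
c=[onz('wrist',p,.008,o) for p in((243,153),(404,154),(394,323),(250,323))]
print('stand',np.mean(c,0))
for a,b in((3,0),(2,1)): d=c[a]-c[b]; print(np.linalg.norm(d),np.degrees(np.arctan2(d[1],d[0])))
E
```

```text
reel [0.54238337 0.18619266 0.081     ] spin [0.54418909 0.1856757  0.084     ]
stand [0.55991924 0.18397543 0.008     ]
0.13752413139411993 -7.273431172118374
0.13681224167068892 -6.688959015274919
```

Emit:
{"fn": "servo_tool", "kwargs": {
  "series": [
    {"travel":[0.5,0.5,-20],"twist":[0,0,0],"claw":1},
    {"travel":[0,0,-20],"twist":[0,0,0],"claw":1},
    {"travel":[0,0,-20],"twist":[0,0,0],"claw":1},
    {"travel":[0,0,-20],"twist":[0,0,0],"claw":1},
    {"travel":[0,0,-18],"twist":[0,0,0],"claw":1},
    {"travel":[0,0,-12],"twist":[0,0,0],"claw":1},
    {"travel":[0,0,-7],"twist":[0,0,0],"claw":1},
    {"travel":[0,0,0],"twist":[0,0,0],"claw":1},
    {"travel":[0,0,0],"twist":[0,0,0],"claw":1}
  ]
}}

```text
time_s: 3.02
tcp_pos: [0.5445, 0.1851, 0.0658]
eef_rot: [17.4, 90.0, 10.9]
wrist_force: [-0.4, 0.3, 0.1]
finger_gap: 0.0854
```

Emit:
{"fn": "servo_tool", "kwargs": {
  "series": [
    {"travel":[0,0,0],"twist":[0,0,0],"claw":0.7},
    {"travel":[0,0,0],"twist":[0,0,0],"claw":0.6},
    {"travel":[0,0,0],"twist":[0,0,0],"claw":0.6},
    {"travel":[0,0,0],"twist":[0,0,0],"claw":0.6},
    {"travel":[0,0,0],"twist":[0,0,0],"claw":0.6},
    {"travel":[0,0,0],"twist":[0,0,0],"claw":0.6}
  ],
  "force": 25
}}

```text
time_s: 3.78
tcp_pos: [0.5444, 0.185, 0.0658]
eef_rot: [12.5, 90.0, 5.9]
wrist_force: [-1.8, -1.0, 5.8]
finger_gap: 0.0618
```

Emit:
{"fn": "servo_tool", "kwargs": {
  "series": [
    {"travel":[0,0,4],"twist":[0,0,0],"claw":0.6},
    {"travel":[0,0,8],"twist":[0,0,0],"claw":0.6},
    {"travel":[0,0,12],"twist":[0,0,0],"claw":0.6},
    {"travel":[0,0,16],"twist":[0,0,0],"claw":0.6},
    {"travel":[0,0,20],"twist":[0,0,0],"claw":0.6},
    {"travel":[0,0,20],"twist":[0,0,0],"claw":0.6},
    {"travel":[0,0,0],"twist":[0,0,0],"claw":0.6},
    {"travel":[0,0,0],"twist":[0,0,0],"claw":0.6}
  ]
}}

```text
time_s: 4.78
tcp_pos: [0.544, 0.185, 0.1449]
eef_rot: [-164.6, 90.0, -171.1]
wrist_force: [0.7, -0.4, -1.5]
finger_gap: 0.062
```

```bash
python3 - <<'E'
from h import *
o=get_obs(); print(o['time_s'],o['tcp_pos'],o['wrist_force'],o['finger_gap'])
save('w2',np.hstack([cv2.resize(vision.grab_frame('wrist'),(480,360)),vision.grab_frame('scene')[80:440,300:600]]))
E
```

```text
4.775 [0.544023   0.18501701 0.14485231] [ 0.66298407 -0.36832514 -1.52608201] 0.062020403891020995
```

View pics/w2.png

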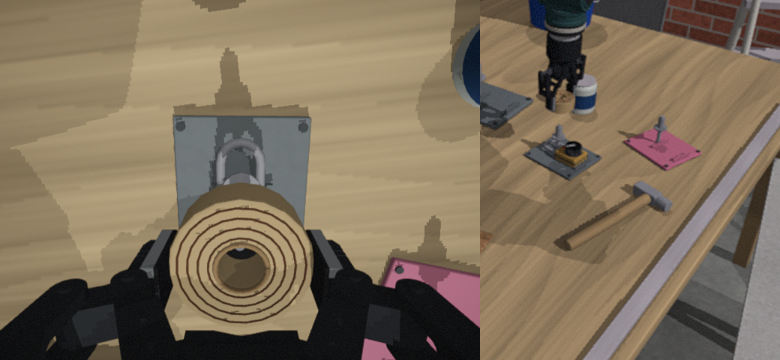

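The reel hangs level in the jaws, clear of the spindle. Now I carry it to the mat.

Emit:
{"fn": "servo_tool", "kwargs": {
  "series": [
    {"travel":[0,-15,0],"twist":[0,0,0],"claw":0.6},
    {"travel":[0,-35,0],"twist":[0,0,0],"claw":0.6},
    {"travel":[0,-40,0],"twist":[0,0,0],"claw":0.6},
    {"travel":[0,-40,0],"twist":[0,0,0],"claw":0.6},
    {"travel":[0,-40,0],"twist":[0,0,0],"claw":0.6},
    {"travel":[0,-40,0],"twist":[0,0,0],"claw":0.6},
    {"travel":[-5,-40,0],"twist":[0,0,0],"claw":0.6},
    {"travel":[0,-40,0],"twist":[0,0,0],"claw":0.6},
    {"travel":[0,-40,-10],"twist":[0,0,0],"claw":0.6},
    {"travel":[0,-35,-20],"twist":[0,0,0],"claw":0.6},
    {"travel":[0,-25,-25],"twist":[0,0,0],"claw":0.6},
    {"travel":[0,-14,-25],"twist":[0,0,0],"claw":0.6}
  ]
}}

```text
time_s: 6.38
tcp_pos: [0.5385, -0.2209, 0.0642]
eef_rot: [-148.9, 90.0, -155.6]
wrist_force: [-0.1, -0.0, -2.2]
finger_gap: 0.062
```

Emit:
{"fn": "servo_tool", "kwargs": {
  "series": [
    {"travel":[0,0,-20],"twist":[0,0,0],"claw":0.6},
    {"travel":[0,0,-15],"twist":[0,0,0],"claw":0.6},
    {"travel":[0,0,-8],"twist":[0,0,0],"claw":0.6},
    {"travel":[0,0,-3],"twist":[0,0,0],"claw":0.6},
    {"travel":[0,0,0],"twist":[0,0,0],"claw":0.6},
    {"travel":[0,0,0],"twist":[0,0,0],"claw":0.6}
  ]
}}

```text
time_s: 7.12
tcp_pos: [0.5395, -0.219, 0.0198]
eef_rot: [-23.5, 90.0, -30.1]
wrist_force: [0.9, 1.1, -1.7]
finger_gap: 0.0622
```

Emit:
{"fn": "servo_tool", "kwargs": {
  "series": [
    {"travel":[0,0,-2],"twist":[0,0,0],"claw":0.6},
    {"travel":[0,0,-1.5],"twist":[0,0,0],"claw":0.6},
    {"travel":[0,0,0],"twist":[0,0,0],"claw":0.6},
    {"travel":[0,0,0],"twist":[0,0,0],"claw":0.6}
  ]
}}

```text
time_s: 7.62
tcp_pos: [0.5393, -0.219, 0.0158]
eef_rot: [-28.1, 90.0, -34.7]
wrist_force: [-0.0, 0.1, -1.6]
finger_gap: 0.0618
```

Emit:
{"fn": "servo_tool", "kwargs": {
  "series": [
    {"travel":[0,0,-1],"twist":[0,0,0],"claw":0.6},
    {"travel":[0,0,0],"twist":[0,0,0],"claw":0.6},
    {"travel":[0,0,0],"twist":[0,0,0],"claw":0.6}
  ]
}}

```text
time_s: 8.0
tcp_pos: [0.5393, -0.219, 0.0149]
eef_rot: [-27.1, 90.0, -33.6]
wrist_force: [0.2, -0.6, 1.3]
finger_gap: 0.0619
```

Emit:
{"fn": "servo_tool", "kwargs": {
  "series": [
    {"travel":[0,0,0],"twist":[0,0,0],"claw":0.85},
    {"travel":[0,0,0],"twist":[0,0,0],"claw":1},
    {"travel":[0,0,0],"twist":[0,0,0],"claw":1},
    {"travel":[0,0,0],"twist":[0,0,0],"claw":1},
    {"travel":[0,0,10],"twist":[0,0,0],"claw":1},
    {"travel":[0,0,25],"twist":[0,0,0],"claw":1},
    {"travel":[0,0,40],"twist":[0,0,0],"claw":1},
    {"travel":[0,0,40],"twist":[0,0,0],"claw":1},
    {"travel":[0,0,30],"twist":[0,0,0],"claw":1}
  ]
}}

```text
time_s: 9.12
tcp_pos: [0.5394, -0.219, 0.1623]
eef_rot: [-23.8, 89.9, -30.4]
wrist_force: [0.6, 0.2, -0.3]
finger_gap: 0.0854
```

```bash
python3 - <<'E'
from h import *
o=get_obs(); print(o['time_s'],o['tcp_pos'],o['qpos'])
save('w3',np.hstack([cv2.resize(vision.grab_frame('wrist'),(400,300)),cv2.resize(vision.grab_frame('scene')[180:420,80:400],(400,300))]))
E
```

```text
9.125 [ 0.53942284 -0.21904539  0.16234011] [-3.01177608e+01  2.25111338e+01 -4.16192645e+00  6.32217068e+01
 -4.93777998e-04 -2.35387213e+01]
```

View pics/w3.png

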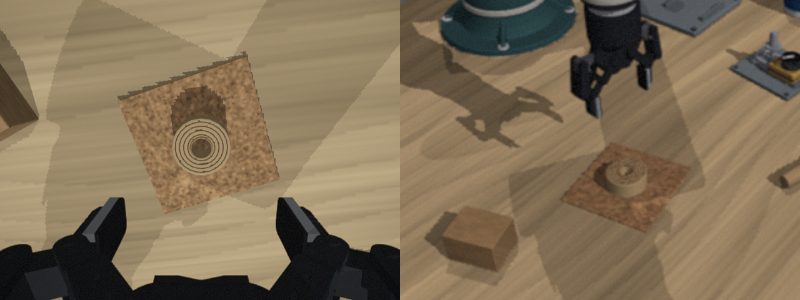

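Emit:
{"fn": "servo_tool", "kwargs": {
  "series": [
    {"travel":[5,20,0],"twist":[0,0,0],"claw":1},
    {"travel":[5,40,0],"twist":[0,0,0],"claw":1},
    {"travel":[5,40,0],"twist":[0,0,0],"claw":1},
    {"travel":[5,40,0],"twist":[0,0,0],"claw":1},
    {"travel":[5,40,0],"twist":[0,0,0],"claw":1},
    {"travel":[5,40,0],"twist":[0,0,0],"claw":1},
    {"travel":[5,40,0],"twist":[0,0,0],"claw":1},
    {"travel":[5,40,0],"twist":[0,0,0],"claw":1},
    {"travel":[5,40,0],"twist":[0,0,0],"claw":1},
    {"travel":[6,40,0],"twist":[0,0,0],"claw":1},
    {"travel":[0,19,0],"twist":[0,0,0],"claw":1},
    {"travel":[0,0,0],"twist":[0,0,0],"claw":1}
  ]
}}

```text
time_s: 10.72
tcp_pos: [0.5894, 0.1813, 0.1592]
eef_rot: [-161.9, 89.9, -168.3]
wrist_force: [0.6, -0.9, -0.1]
finger_gap: 0.0856
```

```bash
python3 - <<'E'
from h import *
o=get_obs(); print(o['time_s'],o['tcp_pos'],o['qpos'])
save('w4',vision.grab_frame('wrist'))
E
```

```text
10.725 [0.58943355 0.18125537 0.15916954] [ 9.52787172e+00  2.60090608e+01  1.17822165e+00  6.52388756e+01
 -2.58711176e-03  1.59935716e+01]
```

View pics/w4.png

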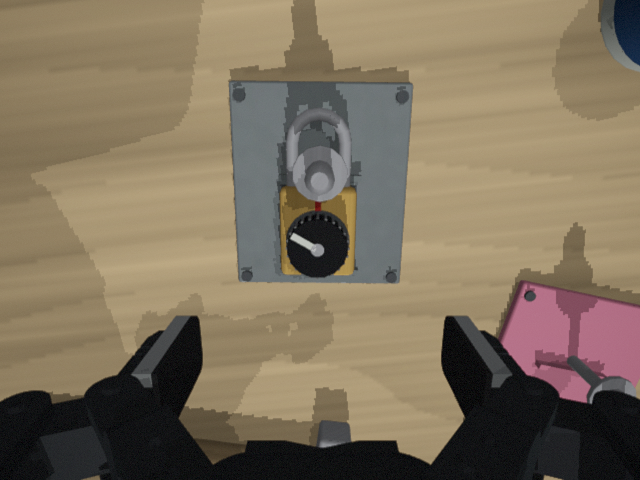

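The reel lies flat in the middle of the mat. The dial's centre is at (318,249), its line runs to (290,236), and the red mark is at (318,206).

```bash
python3 - <<'E'
from h import *
o=get_obs()
f=lambda p,z:onz('wrist',p,z,o)
im=cv2.imread('pics/w4.png'); hsv=cv2.cvtColor(im,cv2.COLOR_BGR2HSV)
m=cv2.inRange(hsv[200:280,270:370],(0,0,150),(179,60,255)); 
n,l,st,ce=cv2.connectedComponentsWithStats(m)
for i in range(1,n): 
    if st[i][4]>20: print(st[i],ce[i]+[270,200])
red=cv2.inRange(hsv[190:225,300:335],(0,150,60),(8,255,255))|cv2.inRange(hsv[190:225,300:335],(172,150,60),(179,255,255)); print('red',np.argwhere(red).mean(0)[::-1]+[300,190])
b=cv2.inRange(hsv[200:285,270:370],(0,0,0),(179,255,60)); cs,_=cv2.findContours(b,0,2); c=max(cs,key=cv2.contourArea); print('dial circ',cv2.minEnclosingCircle(c))
d=f((318,246),.051);t=f((291,236),.051);h=f((318,249.5),.051)
print('dialc',d,h,'line',np.degrees(np.arctan2(*(t-h)[[1,0]])))
print('red',f((318,206),.033),'spin',f((319,181),.084))
c=[f(p,.008) for p in((230,81),(412,83),(400,282),(239,281))]
print('stand',np.mean(c,0))
for a,b in((3,0),(2,1)): d=c[a]-c[b]; print(np.linalg.norm(d),np.degrees(np.arctan2(d[1],d[0])))
c=[f(p,.032) for p in((280,276),(355,276))];print('backcorners',c)
E
```

```text
[ 21  34  33  22 244] [307.75819672 244.46721311]
red [317.41176471 206.23529412]
dial circ ((47.25757598876953, 43.752525329589844), 33.28804397583008)
dialc [0.58845183 0.17810965 0.051     ] [0.59068165 0.17785008 0.051     ] line -124.15390587272427
red [0.56724744 0.18042992 0.033     ] spin [0.54469904 0.18398275 0.084     ]
stand [0.56018283 0.18260918 0.008     ]
0.13817854234916424 -7.401696607413183
0.13774306130097239 -6.573939994444223
backcorners [array([0.61221617, 0.1493209 , 0.032     ]), array([0.61795569, 0.19970291, 0.032     ])]
```

Emit:
{"fn": "servo_tool", "kwargs": {
  "series": [
    {"travel":[1,-3.5,-15],"twist":[0,0,0.18],"claw":0.7},
    {"travel":[0,0,-20],"twist":[0,0,0.18],"claw":0.7},
    {"travel":[0,0,-20],"twist":[0,0,0.18],"claw":0.7},
    {"travel":[0,0,-20],"twist":[0,0,0],"claw":0.7},
    {"travel":[0,0,-15],"twist":[0,0,0],"claw":0.7},
    {"travel":[0,0,-10],"twist":[0,0,0],"claw":0.7},
    {"travel":[0,0,-6],"twist":[0,0,0],"claw":0.7},
    {"travel":[0,0,-4],"twist":[0,0,0],"claw":0.7},
    {"travel":[0,0,-3],"twist":[0,0,0],"claw":0.7},
    {"travel":[0,0,0],"twist":[0,0,0],"claw":0.7},
    {"travel":[0,0,0],"twist":[0,0,0],"claw":0.7}
  ]
}}

```text
time_s: 12.15
tcp_pos: [0.5914, 0.1766, 0.047]
eef_rot: [-12.0, 90.0, 12.3]
wrist_force: [-0.1, -0.4, 0.5]
finger_gap: 0.0595
```

Emit:
{"fn": "servo_tool", "kwargs": {
  "series": [
    {"travel":[0,0,0],"twist":[0,0,0],"claw":0.5},
    {"travel":[0,0,0],"twist":[0,0,0],"claw":0.3},
    {"travel":[0,0,0],"twist":[0,0,0],"claw":0.3},
    {"travel":[0,0,0],"twist":[0,0,0],"claw":0.3},
    {"travel":[0,0,0],"twist":[0,0,0],"claw":0.3},
    {"travel":[0,0,0],"twist":[0,0,0],"claw":0.3}
  ],
  "force": 20
}}

```text
time_s: 12.9
tcp_pos: [0.5913, 0.1768, 0.0471]
eef_rot: [34.6, 90.0, 59.0]
wrist_force: [-1.7, 1.8, 5.0]
finger_gap: 0.0372
```

Emit:
{"fn": "servo_tool", "kwargs": {
  "series": [
    {"travel":[0,0,0],"twist":[0,0,-0.06],"claw":0.3},
    {"travel":[0,0,0],"twist":[0,0,-0.12],"claw":0.3},
    {"travel":[0,0,0],"twist":[0,0,-0.12],"claw":0.3},
    {"travel":[0,0,0],"twist":[0,0,-0.12],"claw":0.3},
    {"travel":[0,0,0],"twist":[0,0,-0.12],"claw":0.3},
    {"travel":[0,0,0],"twist":[0,0,-0.12],"claw":0.3},
    {"travel":[0,0,0],"twist":[0,0,-0.12],"claw":0.3},
    {"travel":[0,0,0],"twist":[0,0,-0.12],"claw":0.3},
    {"travel":[0,0,0],"twist":[0,0,-0.12],"claw":0.3},
    {"travel":[0,0,0],"twist":[0,0,-0.06],"claw":0.3},
    {"travel":[0,0,0],"twist":[0,0,0],"claw":0.3},
    {"travel":[0,0,0],"twist":[0,0,0],"claw":0.3}
  ]
}}

```text
time_s: 14.4
tcp_pos: [0.5912, 0.1764, 0.0471]
eef_rot: [-16.1, 90.0, -53.6]
wrist_force: [-2.5, -0.4, 5.3]
finger_gap: 0.0371
```

Emit:
{"fn": "servo_tool", "kwargs": {
  "series": [
    {"travel":[0,0,0],"twist":[0,0,0],"claw":0.5},
    {"travel":[0,0,0],"twist":[0,0,0],"claw":0.7},
    {"travel":[0,0,0],"twist":[0,0,0],"claw":0.7},
    {"travel":[0,0,10],"twist":[0,0,0],"claw":0.7},
    {"travel":[0,0,25],"twist":[0,0,0],"claw":0.8},
    {"travel":[0,0,35],"twist":[0,0,0.18],"claw":0.8},
    {"travel":[0,0,35],"twist":[0,0,0.18],"claw":0.9},
    {"travel":[0,0,10],"twist":[0,0,0.18],"claw":1},
    {"travel":[0,0,0],"twist":[0,0,0],"claw":1},
    {"travel":[0,0,0],"twist":[0,0,0],"claw":1}
  ]
}}

```text
time_s: 15.65
tcp_pos: [0.5909, 0.1765, 0.1613]
eef_rot: [-165.1, 90.0, -171.9]
wrist_force: [0.4, -0.2, -0.4]
finger_gap: 0.0854
```

```bash
python3 - <<'E'
from h import *
o=get_obs(); print(o['time_s'],o['tcp_pos'],o['qpos'],R.from_euler('xyz',o['eef_rot'],degrees=True).as_matrix()[:,1].round(3))
save('w5',vision.grab_frame('wrist'))
E
```

```text
15.65 [0.59094325 0.17650615 0.16133   ] [9.06426728e+00 2.59350902e+01 1.39817656e+00 6.55071748e+01
 7.24031170e-04 1.58777745e+01] [ 0.119  0.993 -0.   ]
```

View pics/w5.png

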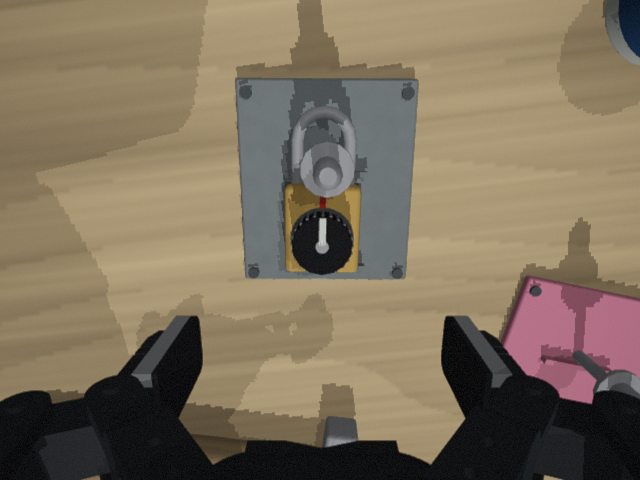

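The dial's line, (322,246) to (322,219), now points at the red mark at (322,203). For the shackle I tilt the tool 20° towards the robot so that the gripper's body clears the spindle's top.

Emit:
{"fn": "servo_tool", "kwargs": {
  "series": [
    {"travel":[-20,2,0],"twist":[-0.0135,-0.1156,0],"claw":0.75},
    {"travel":[-20,2,0],"twist":[-0.0135,-0.1156,0],"claw":0.75},
    {"travel":[-19.5,3,0],"twist":[-0.0135,-0.1156,0],"claw":0.75},
    {"travel":[0,0,0],"twist":[0,0,0],"claw":0.75},
    {"travel":[0,0,-25],"twist":[0,0,0],"claw":0.75},
    {"travel":[0,0,-25],"twist":[0,0,0],"claw":0.75},
    {"travel":[0,0,-25],"twist":[0,0,0],"claw":0.75},
    {"travel":[0,0,-20],"twist":[0,0,0],"claw":0.75},
    {"travel":[0,0,-15],"twist":[0,0,0],"claw":0.75},
    {"travel":[0,0,-10],"twist":[0,0,0],"claw":0.75},
    {"travel":[0,0,-5],"twist":[0,0,0],"claw":0.75},
    {"travel":[0,0,0],"twist":[0,0,0],"claw":0.75}
  ]
}}

```text
time_s: 17.2
tcp_pos: [0.5319, 0.1835, 0.0367]
eef_rot: [-0.1, 70.0, -6.7]
wrist_force: [0.7, -0.4, 0.0]
finger_gap: 0.064
```

Emit:
{"fn": "servo_tool", "kwargs": {
  "series": [
    {"travel":[0,0,-6],"twist":[0,0,0],"claw":0.75},
    {"travel":[0,0,-4],"twist":[0,0,0],"claw":0.75},
    {"travel":[0,0,-2.5],"twist":[0,0,0],"claw":0.75},
    {"travel":[0,0,0],"twist":[0,0,0],"claw":0.75},
    {"travel":[0,0,0],"twist":[0,0,0],"claw":0.75}
  ]
}}

```text
time_s: 17.82
tcp_pos: [0.5318, 0.1836, 0.0244]
eef_rot: [-0.1, 70.0, -6.6]
wrist_force: [0.8, 0.1, 0.4]
finger_gap: 0.0643
```

```bash
python3 - <<'E'
from h import *
o=get_obs(); print(o['time_s'],o['tcp_pos'],o['qpos'],o['wrist_force'],R.from_euler('xyz',o['eef_rot'],degrees=True).as_matrix().round(3))
save('w6',np.hstack([cv2.resize(vision.grab_frame('wrist'),(400,300)),cv2.resize(vision.grab_frame('scene')[165:285,320:480],(400,300))]))
E
```

```text
17.825 [0.53183679 0.18358141 0.02441464] [ 14.16939662  19.74836674 -39.72030871  11.72681351  -6.98712611
  19.58778943] [0.79631348 0.11519367 0.36017668] [[ 0.34   0.115  0.933]
 [-0.04   0.993 -0.108]
 [-0.94  -0.     0.342]]
```

View pics/w6.png

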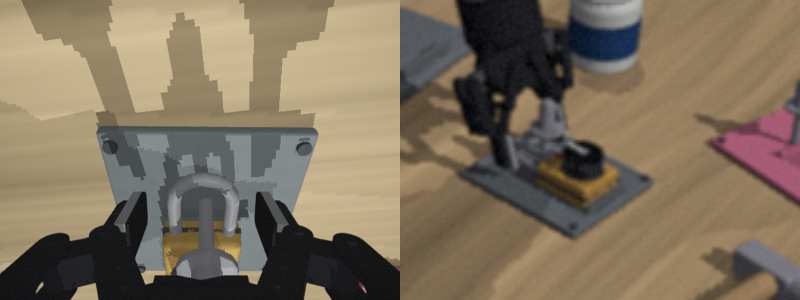

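The shackle (legs at columns 172 and 236, row 210) stands between the open pads (147 and 256), so I close on it.

Emit:
{"fn": "servo_tool", "kwargs": {
  "series": [
    {"travel":[0,0,0],"twist":[0,0,0],"claw":0.55},
    {"travel":[0,0,0],"twist":[0,0,0],"claw":0.35},
    {"travel":[0,0,0],"twist":[0,0,0],"claw":0.35},
    {"travel":[0,0,0],"twist":[0,0,0],"claw":0.35},
    {"travel":[0,0,0],"twist":[0,0,0],"claw":0.35},
    {"travel":[0,0,0],"twist":[0,0,0],"claw":0.35}
  ],
  "force": 30
}}

```text
time_s: 18.68
tcp_pos: [0.5317, 0.1836, 0.0244]
eef_rot: [-0.1, 70.0, -6.6]
wrist_force: [-2.2, 0.4, 5.3]
finger_gap: 0.0402
```

Emit:
{"fn": "servo_tool", "kwargs": {
  "series": [
    {"travel":[-2,0.2,0],"twist":[0,0,0],"claw":0.35},
    {"travel":[-4,0.5,0],"twist":[0,0,0],"claw":0.35},
    {"travel":[-5,0.6,0],"twist":[0,0,0],"claw":0.35},
    {"travel":[-5,0.6,0],"twist":[0,0,0],"claw":0.35},
    {"travel":[-5,0.6,0],"twist":[0,0,0],"claw":0.35},
    {"travel":[-4,0.5,0],"twist":[0,0,0],"claw":0.35},
    {"travel":[-3,0.3,0],"twist":[0,0,0],"claw":0.35},
    {"travel":[0,0,0],"twist":[0,0,0],"claw":0.35}
  ]
}}

```text
time_s: 19.68
tcp_pos: [0.5031, 0.1869, 0.0241]
eef_rot: [-0.1, 70.0, -6.6]
wrist_force: [-1.1, 1.0, 3.2]
finger_gap: 0.0408
```

Emit:
{"fn": "servo_tool", "kwargs": {
  "series": [
    {"travel":[-1.5,0.2,0],"twist":[0,0,0],"claw":0.35},
    {"travel":[-1.5,0.2,0],"twist":[0,0,0],"claw":0.35},
    {"travel":[0,0,0],"twist":[0,0,0],"claw":0.35}
  ]
}}

```text
time_s: 20.05
tcp_pos: [0.5008, 0.1873, 0.0243]
eef_rot: [-0.1, 70.0, -6.7]
wrist_force: [3.0, 0.4, 0.9]
finger_gap: 0.0406
```

Emit:
{"fn": "servo_tool", "kwargs": {
  "series": [
    {"travel":[-1,0.1,0],"twist":[0,0,0],"claw":0.35},
    {"travel":[0,0,0],"twist":[0,0,0],"claw":0.35}
  ]
}}

```text
time_s: 20.3
tcp_pos: [0.4998, 0.1873, 0.0243]
eef_rot: [-0.1, 70.0, -6.7]
wrist_force: [3.2, 0.2, 0.3]
finger_gap: 0.0403
```

Emit:
{"fn": "servo_tool", "kwargs": {
  "series": [
    {"travel":[-1,0.1,0],"twist":[0,0,0],"claw":0.35},
    {"travel":[0,0,0],"twist":[0,0,0],"claw":0.35}
  ]
}}

```text
time_s: 20.55
tcp_pos: [0.499, 0.1875, 0.0244]
eef_rot: [-0.1, 70.0, -6.6]
wrist_force: [5.1, 0.3, 0.9]
finger_gap: 0.0403
```

Emit:
{"fn": "servo_tool", "kwargs": {
  "series": [
    {"travel":[-1,0.1,0],"twist":[0,0,0],"claw":0.35},
    {"travel":[0,0,0],"twist":[0,0,0],"claw":0.35}
  ]
}}

```text
time_s: 20.8
tcp_pos: [0.4989, 0.1876, 0.0247]
eef_rot: [-0.0, 69.9, -6.6]
wrist_force: [11.1, -1.4, -3.0]
finger_gap: 0.0403
```

Emit:
{"fn": "servo_tool", "kwargs": {
  "series": [
    {"travel":[-1,0.1,0],"twist":[0,0,0],"claw":0.35},
    {"travel":[0,0,0],"twist":[0,0,0],"claw":0.35}
  ]
}}

```text
time_s: 21.05
tcp_pos: [0.4988, 0.1877, 0.0251]
eef_rot: [-0.0, 69.8, -6.6]
wrist_force: [15.4, -3.1, -5.9]
finger_gap: 0.0402
```

The force climbs at 33 mm with no further motion (30 mm plus the channel's slack), so the shackle is at its stop. I release and look.

Emit:
{"fn": "servo_tool", "kwargs": {
  "series": [
    {"travel":[2,-0.2,0],"twist":[0,0,0],"claw":0.35},
    {"travel":[0,0,0],"twist":[0,0,0],"claw":0.55},
    {"travel":[0,0,0],"twist":[0,0,0],"claw":0.75},
    {"travel":[0,0,0],"twist":[0,0,0],"claw":0.75},
    {"travel":[0,0,10],"twist":[0,0,0],"claw":0.75},
    {"travel":[0,0,25],"twist":[0,0,0],"claw":0.75},
    {"travel":[0,0,35],"twist":[0,0,0],"claw":0.75},
    {"travel":[0,0,35],"twist":[0,0,0],"claw":0.85},
    {"travel":[20,-2,30],"twist":[0.0135,0.1156,0],"claw":1},
    {"travel":[30,-4,0],"twist":[0.0135,0.1156,0],"claw":1},
    {"travel":[30,-4,0],"twist":[0.0135,0.1156,0],"claw":1},
    {"travel":[11,-1,0],"twist":[0,0,0],"claw":1}
  ]
}}

```text
time_s: 22.55
tcp_pos: [0.5913, 0.1759, 0.157]
eef_rot: [-5.7, 89.7, -12.4]
wrist_force: [-0.5, 0.3, -0.7]
finger_gap: 0.0852
```

Emit:
{"fn": "servo_tool", "kwargs": {
  "series": [
    {"travel":[0,0,0],"twist":[0,0,0],"claw":1},
    {"travel":[0,0,0],"twist":[0,0,0],"claw":1}
  ]
}}

```text
time_s: 22.8
tcp_pos: [0.5875, 0.177, 0.1581]
eef_rot: [-1.5, 89.6, -8.0]
wrist_force: [-0.5, -0.3, -0.0]
finger_gap: 0.0852
```

```bash
python3 - <<'E'
from h import *
o=get_obs(); print(o['time_s'],o['tcp_pos'],o['qpos'],o['wrist_force'],R.from_euler('xyz',o['eef_rot'],degrees=True).as_matrix().round(3))
save('w7',vision.grab_frame('wrist'))
E
```

```text
22.8 [0.58747493 0.17696465 0.15808244] [ 9.21141370e+00  2.54427955e+01  3.44432236e-02  6.42153745e+01
 -1.16704862e-01  1.57398808e+01] [-0.52135409 -0.29496513 -0.03093783] [[ 0.007  0.114  0.993]
 [-0.001  0.994 -0.114]
 [-1.    -0.     0.007]]
```

View pics/w7.png

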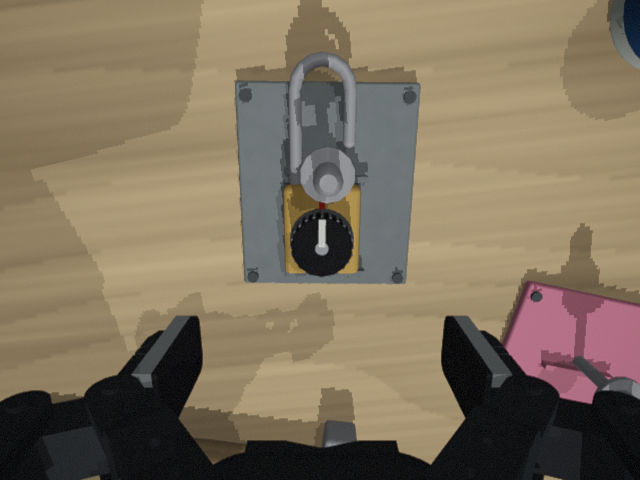

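The shackle is open: the bow is at row 55, the short leg's end at (349,148). The dial still points at the mark, and the body lies in its channel with back corners (284,273) and (359,273).

```bash
python3 - <<'E'
from h import *
o=get_obs(); f=lambda p,z:onz('wrist',p,z,o)
d=f((321.5,249),.051); b=(f((284,273),.032)+f((359,273),.032))/2
e=np.array([.9932,-.1167])
print(d,'lock origin from dial',d[:2]-.005*e,'from back',b[:2]-.03*e,'spin',f((328,183),.084), 'gap leg-front', f((349,148),.021))
print('delta mm',1e3*(d[:2]-.005*e-o['tcp_pos'][:2]))
E
```

```text
[0.58894584 0.17677664 0.051     ] lock origin from dial [0.58397984 0.17736014] from back [0.58193076 0.17769144] spin [0.54443666 0.18511393 0.084     ] gap leg-front [0.53306577 0.20084852 0.021     ]
delta mm [-3.52393717  0.36410749]
```

Emit:
{"fn": "servo_tool", "kwargs": {
  "series": [
    {"travel":[-3.5,0.5,-15],"twist":[0.001,0.007,0],"claw":0.9},
    {"travel":[0,0,-25],"twist":[0,0,0],"claw":0.9},
    {"travel":[0,0,-25],"twist":[0,0,0],"claw":0.9},
    {"travel":[0,0,-25],"twist":[0,0,0],"claw":0.9},
    {"travel":[0,0,-18],"twist":[0,0,0],"claw":0.9},
    {"travel":[0,0,-12],"twist":[0,0,0],"claw":0.9},
    {"travel":[0,0,-8],"twist":[0,0,0],"claw":0.9},
    {"travel":[0,0,-5],"twist":[0,0,0],"claw":0.9},
    {"travel":[0,0,0],"twist":[0,0,0],"claw":0.9},
    {"travel":[0,0,0],"twist":[0,0,0],"claw":0.9}
  ]
}}

```text
time_s: 24.1
tcp_pos: [0.5857, 0.1772, 0.0249]
eef_rot: [146.9, 90.0, 140.3]
wrist_force: [-0.4, -0.1, -0.1]
finger_gap: 0.0771
```

Emit:
{"fn": "servo_tool", "kwargs": {
  "series": [
    {"travel":[0,0,0],"twist":[0,0,0],"claw":0.65},
    {"travel":[0,0,0],"twist":[0,0,0],"claw":0.45},
    {"travel":[0,0,0],"twist":[0,0,0],"claw":0.45},
    {"travel":[0,0,0],"twist":[0,0,0],"claw":0.45},
    {"travel":[0,0,0],"twist":[0,0,0],"claw":0.45},
    {"travel":[0,0,0],"twist":[0,0,0],"claw":0.45}
  ],
  "force": 60
}}

```text
time_s: 24.85
tcp_pos: [0.5856, 0.1772, 0.0251]
eef_rot: [139.6, 90.0, 133.0]
wrist_force: [-1.5, -0.2, 7.1]
finger_gap: 0.0487
```

Gripped (gap 48.7 mm). Now raise 12 mm and check.

Emit:
{"fn": "servo_tool", "kwargs": {
  "series": [
    {"travel":[0,0,2],"twist":[0,0,0],"claw":0.45},
    {"travel":[0,0,4],"twist":[0,0,0],"claw":0.45},
    {"travel":[0,0,4],"twist":[0,0,0],"claw":0.45},
    {"travel":[0,0,2],"twist":[0,0,0],"claw":0.45},
    {"travel":[0,0,0],"twist":[0,0,0],"claw":0.45},
    {"travel":[0,0,0],"twist":[0,0,0],"claw":0.45}
  ]
}}

```text
time_s: 25.6
tcp_pos: [0.5853, 0.1771, 0.0364]
eef_rot: [-176.2, 89.9, 177.3]
wrist_force: [-0.5, -0.2, -4.6]
finger_gap: 0.0488
```

```bash
python3 - <<'E'
from h import *
o=get_obs(); print(o['time_s'],o['tcp_pos'],o['finger_gap'],o['wrist_force'],o['ft_torque'])
save('w8',np.hstack([cv2.resize(vision.grab_frame('wrist'),(400,300)),cv2.resize(vision.grab_frame('scene')[165:285,320:480],(400,300),interpolation=2)]))
E
```

```text
25.6 [0.58525466 0.17714226 0.03638231] 0.04881352413935681 [-0.45221588 -0.16724102 -4.57544998] [ 0.02690957 -0.04558018  0.03111865]
```

View pics/w8.png

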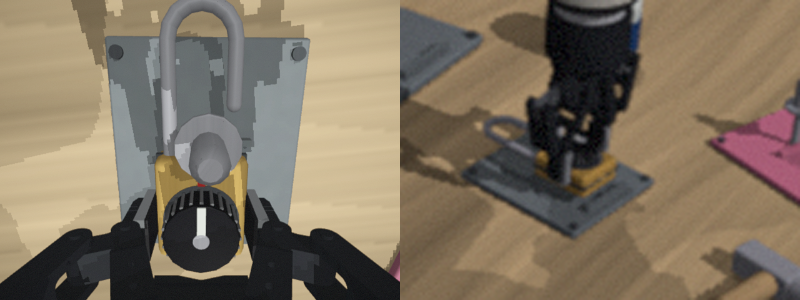

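The padlock hangs level with its full weight (4.6 N), the shackle is still open, and the short leg (235,105) is clear of the neck. Now shift along its -y.

Emit:
{"fn": "servo_tool", "kwargs": {
  "series": [
    {"travel":[-0.4,-3,0],"twist":[0,0,0],"claw":0.45},
    {"travel":[-0.6,-5,0],"twist":[0,0,0],"claw":0.45},
    {"travel":[-0.6,-5,0],"twist":[0,0,0],"claw":0.45},
    {"travel":[-0.6,-5,0],"twist":[0,0,0],"claw":0.45},
    {"travel":[-0.6,-5,0],"twist":[0,0,0],"claw":0.45},
    {"travel":[-0.6,-5,0],"twist":[0,0,0],"claw":0.45}
  ]
}}

```text
time_s: 26.45
tcp_pos: [0.582, 0.1487, 0.0365]
eef_rot: [178.9, 89.9, 172.4]
wrist_force: [1.0, 0.3, -4.6]
finger_gap: 0.0486
```

Emit:
{"fn": "servo_tool", "kwargs": {
  "series": [
    {"travel":[-0.6,-5,0],"twist":[0,0,0],"claw":0.45},
    {"travel":[-0.6,-5,0],"twist":[0,0,0],"claw":0.45},
    {"travel":[-0.6,-5,0],"twist":[0,0,0],"claw":0.45},
    {"travel":[-0.6,-5,0],"twist":[0,0,0],"claw":0.45},
    {"travel":[-0.6,-5,0],"twist":[0,0,0],"claw":0.45},
    {"travel":[-0.6,-5,0],"twist":[0,0,0],"claw":0.45},
    {"travel":[0,0,0],"twist":[0,0,0],"claw":0.45}
  ]
}}

```text
time_s: 27.32
tcp_pos: [0.5784, 0.1188, 0.0365]
eef_rot: [-177.9, 89.9, 175.5]
wrist_force: [-0.1, -0.1, -5.0]
finger_gap: 0.0488
```

Emit:
{"fn": "servo_tool", "kwargs": {
  "series": [
    {"travel":[0,0,5],"twist":[0,0,0],"claw":0.45},
    {"travel":[0,0,12],"twist":[0,0,0],"claw":0.45},
    {"travel":[0,0,22],"twist":[0,0,0],"claw":0.45},
    {"travel":[0,0,28],"twist":[0,0,0],"claw":0.45},
    {"travel":[0,0,30],"twist":[0,0,0],"claw":0.45},
    {"travel":[0,0,30],"twist":[0,0,0],"claw":0.45},
    {"travel":[0,0,30],"twist":[0,0,0],"claw":0.45},
    {"travel":[0,0,28],"twist":[0,0,0],"claw":0.45},
    {"travel":[0,0,22],"twist":[0,0,0],"claw":0.45},
    {"travel":[0,0,12],"twist":[0,0,0],"claw":0.45},
    {"travel":[0,0,5],"twist":[0,0,0],"claw":0.45},
    {"travel":[0,0,0],"twist":[0,0,0],"claw":0.45}
  ]
}}

```text
time_s: 28.82
tcp_pos: [0.5783, 0.1192, 0.2602]
eef_rot: [-177.4, 89.9, 176.1]
wrist_force: [0.0, -0.2, -5.5]
finger_gap: 0.0485
```

Emit:
{"fn": "servo_tool", "kwargs": {
  "series": [
    {"travel":[0,0,0],"twist":[0,0,0],"claw":0.45},
    {"travel":[0,0,0],"twist":[0,0,0],"claw":0.45},
    {"travel":[0,0,0],"twist":[0,0,0],"claw":0.45},
    {"travel":[0,0,0],"twist":[0,0,0],"claw":0.45}
  ]
}}

```text
time_s: 29.32
tcp_pos: [0.5784, 0.1191, 0.2604]
eef_rot: [-176.7, 89.9, 176.7]
wrist_force: [-0.1, -0.4, -4.6]
finger_gap: 0.0487
```

```bash
python3 - <<'E'
from h import *
o=get_obs(); print(o['time_s'],o['tcp_pos'],o['finger_gap'],o['wrist_force'],R.from_euler('xyz',o['eef_rot'],degrees=True).as_matrix().round(4),abs(o['joint_velocities']).max())
save('w9',np.hstack([cv2.resize(vision.grab_frame('wrist'),(400,300)),cv2.resize(vision.grab_frame('scene')[60:420,80:560],(400,300),interpolation=3)]))
E
```

```text
29.325 [0.57838772 0.11914196 0.26040191] 0.04872340608108255 [-0.11983656 -0.42777352 -4.6373556 ] [[-1.000e-03  1.144e-01  9.934e-01]
 [ 1.000e-04  9.934e-01 -1.144e-01]
 [-1.000e+00 -1.000e-04 -1.000e-03]] 0.07985702905906222
```

View pics/w9.png

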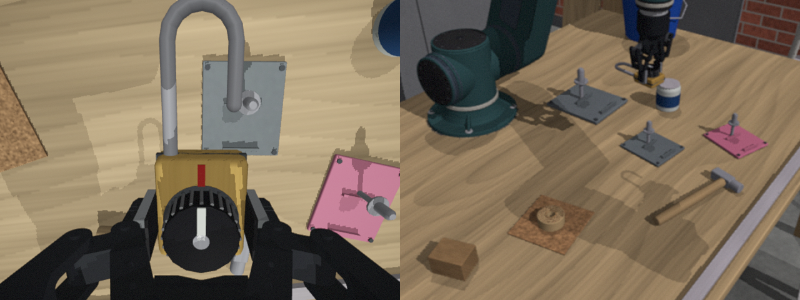

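The open padlock is held level above the bench, the stand is empty, the reel is on the mat, and the other things are in place.

```bash
python3 -c "
from h import *
job.finish_job()"
```

```text
the job is handed in; nothing more can be done
```

The job is done and handed in at about 29 s of the 72 s allowed; the hand-in gave no verdict.

- **Reel:** I lifted it off the spindle, laid it flat near the middle of the cork mat and let go. The last picture shows it still there.
- **Dial:** It measured about 62° anticlockwise of the mark, so I turned it back by that much. The white line has pointed at the red mark in every picture since.
- **Shackle:** I pulled it with the padlock still in its channel until it stopped. It moved 33 mm, which is 30 mm of travel plus about 3 mm of slack and slip. The stop showed as the pull rising to about 15 N with no further motion.
- **Padlock:** I raised it about 11 mm, moved it about 59 mm along its -y with no contact force showing, and lifted it. It is held level and still by its body at 60 N. Its underside is at about 0.243 m, worked out from the tool height. The wrist reads 4.6 N, close to its 0.5 kg.
- **Other things:** The mallet, tin and box look untouched in the last picture.

No check failed. The two estimates of the padlock's position before the last grasp differed by about 2 mm along its length, which did not matter to the grasp.

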